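Lock the battery cover of the lamp magnifier

ROBOT

A 6-joint arm with a two-finger parallel gripper is mounted at the origin on the work surface. World frame = base frame: x ahead of the robot, y to its left, z up, the work surface at z = 0. Lengths are in mm, angles in rad, forces in N, time in s.
With the tool pointing down it reaches from about 350 to 975 mm from the base axis. Payload 17.4 kg.
Tool frame: the origin (TCP) lies on the centre line of the jaws, within the pads' length; the fingertips stand 17 mm ahead of it and the grasp point (between the pads) lies 2 mm behind it (env.tip_extent is the distance from the TCP to the fingertips, in mm); z points along the fingers, y is the line along which they close (so a half turn about z gives the same grasp; the last joint's range is limited). The gripper opens to 85 mm and grips with 20 to 120 N. Pads are 22 mm wide; open, the fingers measure 114 mm over their backs; the gripper's body (76 mm by 85 mm) begins 54 mm behind the grasp point. The pads swing forward as they close: fully open they stand 13 mm farther back than shut.
Start: joints at [-1.17, 0.116, 1.442, -0, 1.584, -0.038], TCP at [286.768, -611.062, 248.303] pointing down, gripper open.
Joint ranges: [-2.83, 2.83], [-0.83, 2.19], [0.07, 2.5], [-1.14, 4.28], [0.01, 3], [-2.97, 2.97]. Speed limits (rad/s): [1.89, 1.89, 2.22, 3.14, 3.14, 3.14].

INTERFACE

Orientations are given as a rotation vector (axis times angle).
In Python, from workcell import env gives the robot as it stands.
- The arm moves only by the shell command python3 -m pendant 'ROWS' [FORCE]. ROWS is JSON, one flat list of numbers, 7 for each row, row after row: the shift along the tool's x, y, z each as a share of 1 m, from -1 to 1, then the turn, a rotation vector about the tool's x, y, z each as a share of 2 pi rad, from -1 to 1, then the closure, from -1 (fully open) to 1 (shut), so that 0 is half open. A call has 1 to 20 rows; each row is the pose to reach, as a shift and turn from the pose commanded when the call began, along the tool's axes at that moment, turning the shorter way round; what a row does not reach only later rows make up. A row lasts 1/8 s, in which the tool goes at most 62.5 mm and 10.7 degrees, less where a joint would pass 70% of its speed; a pose out of reach is approached as far as the arm can. A call with a number of a shift or a turn outside -1 to 1 is refused whole. A call with a gripper value outside its range is refused whole. The fingers move at their own pace and stop on an object; FORCE is the grip in N (left out, the last holds). Time passes only in rows, so rows that repeat a pose let the fingers close. It gives the time, the measured TCP pose, the force, the opening and the grip force at its end, in the units of the state.
- env.state(): the state, without advancing time (a new reading comes with each control period).
- env.grab_frame(name): name is "scene" or "top" or "wrist"; returns the picture (400x640x3 uint8, red, green, blue); there is no depth.
- env.calibration(name): a dict with "fx", "fy", "cx", "cy" (pixels), "xyz" and "rotation" of the camera in the world. Camera axes: x right, y down, z forward; pixel columns grow to the right and rows downward; lengths in mm; the calibration is good to about 2 mm. A picture is of the moment at which its call begins: read the wrist's pose just before it. calibration takes no time and is no camera call; for the wrist camera it gives the pose at the moment of the call.
- env.finish_job(): hands the job in; it is judged then, once.
The state is a dict: "t": time; "joint_pos": joint angles; "qvel": joint speeds; "tau": joint torques, N m; "eef_pos": TCP position; "tool_rot": TCP orientation; "ft_force": force on the tool from outside, world axes, zero at the start; "torque": the same for the moment, N m; "grip_width": opening from 0.0 (shut) to 1.0 (fully open); "grip_force": force on a finger pad.
Only numpy, scipy, OpenCV 4.12 (cv2) and the standard library are available. Lean on these libraries where they do the work, as an engineer would, in place of code of your own. Each camera call takes 0.05 s, during which the arm holds its last target. There are 200 camera calls.

TASK

Shut the battery cover of the lamp magnifier, then take the flat-bladed driver from the tool stand and, with its blade in the slot, turn the cover's lock clockwise as far as it goes. Stand the driver back upright in the stand, in the hole it came from, and leave everything else where it is.

Things in the scene. Friction and masses are not known exactly. Their poses are not given: they have to be found in the camera images.
- cover_hinge (a point): Middle of the cover's hinge line, at the far edge of the lamp magnifier's low grey housing (150 x 130 x 50 mm, fixed). 58 mm above the table, level with the shut cover's top. z up, y along the hinge; the cover reaches from it towards its -x. The magnifier's lens, on an arm, is centred 200 mm off on the +y side, up to 0.17 m high: keep clear.
- cover_front (a point): Middle of the free front edge of the cover, on its top face. The cover is a white plate 145 mm from hinge to front edge, 126 mm wide (along the hinge), 8 mm thick. It has a stiff hinge and stays where it is left; 3 to 5 N at its front half pushes it down. Its flat top is clear to either side of the lock (from 20 mm off the middle line).
- cover (a joint): Opening angle of the cover, rad: 0 shut (flat on the housing), about 0.35 to 0.7 at the start.
- lock_head: Slotted steel head of the quarter-turn lock, 27 mm across, on the cover's middle line 85 mm from the hinge, in a 40 mm collar level with it. Origin: centre of the head's top face, 11 mm above the cover's top (69 mm above the table when shut). z: turning axis, out of the cover; x: along the slot, which crosses the head, 5 mm wide, 8 mm deep, top edges bevelled to 9 mm. Turns stiffly, 0.06 N m.
- lock (a joint): Turn of the lock, rad, growing clockwise seen from above: 0 is unlocked (slot along the hinge), 1.57 is locked, against a firm stop (slot at right angles to the hinge). Starts between 0 and 0.4. The driver's blade has about 0.15 rad of play in the slot, so the driver has to turn that much farther.
- driver_grip (a point): Centre of the handle of the flat driver, upright in one of the stand's two holes. The black handle is a block 34 mm (its x) by 22 mm (its y), 60 mm tall, gripped across the 22 mm; z points up. A round flange 34 mm across lies 30 to 36 mm below this point; its underside rests on the stand. The blade's width lies along x.
- driver_tip (a point): Middle of the end of the driver's blade, 96 mm straight below driver_grip. The blade is 14 mm wide (along x), 3 mm thick (along y), 20 mm tall; above it is a round shank 8 mm thick, up to the flange.
- driver: The whole flat driver (126 mm tall, about 0.13 kg); origin and axes are those of driver_tip.
- hole_a (a point): Centre of one hole of the fixed aluminium tool stand (60 x 180 mm top plate), at the plate's top face, 78 mm above the table. Holes are square, 21 mm, through a plate 8 mm thick; the base below is 70 mm lower.
- hole_b (a point): Centre of the stand's other hole, 100 mm from hole_a, same form.
- needle_grip (a point): Centre of the handle of the other tool in the stand, a mounting needle: thin round black handle 16 mm across and 55 mm tall, pointed shank. Not needed; leave it.
- dish: Shallow closed specimen dish, 84 mm across, 14 mm high, under the lens; origin at its underside. Leave it.
- jar: White jar, 60 mm across, 80 mm high; origin at its underside. Leave it.
- bottle: Dark bottle with green cap, 66 mm across, 210 mm high; origin at its underside. Leave it.
- handlens: Hand lens lying flat, 70 mm across with a 90 mm handle; origin under the lens. Leave it.
- tweezers: Steel tweezers lying flat, 120 mm long; origin underneath. Leave them.
- marker: Marker pen lying flat, 120 mm long; origin underneath. Leave it.
There are look-alikes about, which are no part of the job. What is shaped like the driver but red is not meant. Leave any blue look-alike of the part that bears needle_grip alone.

How it is judged (in metres and radians):
On the way, in this order (a step that is already met when the one before it is completed fails the run):
1. the cover is shut (value of joint cover below 0.05 rad), for 0.1 s.
2. the lock is turned home (over 80 degrees) by the driver, its blade bearing in the slot, with the cover shut (value of joint lock above 1.4 rad and value of joint cover below 0.05 rad and contact force between driver and lock_head above 0.3 N), for 0.05 s.
At the end, for the whole second after the job is handed in: The cover is shut (within 0.05 rad), the lock is turned to over 1.4 rad, and the driver stands upright (within 0.1 rad) and still in its hole of the stand, its flange down on the plate (within 5 mm) (value of joint cover below 0.05 rad and value of joint lock above 1.4 rad and angle between driver's own z axis and vertical below 0.1 rad and linear speed of driver below 0.02 m/s and horizontal distance between needle_grip and driver_grip above 0.06 m and ((horizontal distance between driver_tip and hole_a below 0.014 m and z of driver_tip in the frame of hole_a below -0.055 m) or (horizontal distance between driver_tip and hole_b below 0.014 m and z of driver_tip in the frame of hole_b below -0.055 m))); the robot touches nothing.
It fails at once if the needle is taken out or knocked (distance of needle_grip from where it was at the start of the episode above 0.03 m).
It fails at once if another thing on the table is moved by more than 40 mm (distance of any of dish, jar, bottle, handlens, tweezers, marker from where it was at the start of the episode above 0.04 m).
It also fails if it takes over 67 s, if anything falls off the work surface, if the arm or the gripper's body presses on something with over 40 N, if the wrist force passes 120 N, or if a joint passes its speed limit or range.

## Working session

There is one attempt and no reset: what is moved stays moved. The work goes in short steps, Python scripts to look and compute and a shell command to move; the robot and the scene stay as the last step left them, time stands still between calls to the robot, and variables do not carry over. Pictures are saved under pics/ and viewed, at most 10 in all, crops included, and the job is handed in when it is done.

```bash
mkdir -p pics; ls; cat > h.py <<'E'
import numpy as np, cv2
from workcell import env
from scipy.spatial.transform import Rotation as R
def grab(n,f):
    c=env.calibration(n); im=env.grab_frame(n)
    cv2.imwrite('pics/'+f,im[:,:,::-1]); return c,im
def rot(c):
    r=np.array(c['rotation'],float)
    return r if r.shape==(3,3) else R.from_rotvec(r).as_matrix()
def ray(c,u,v):
    return np.array(c['xyz']),rot(c)@np.array([(u-c['cx'])/c['fx'],(v-c['cy'])/c['fy'],1])
def onz(c,u,v,z):
    o,d=ray(c,u,v); return o+d*(z-o[2])/d[2]
def proj(c,p):
    q=rot(c).T@(np.array(p)-np.array(c['xyz'])); return c['cx']+c['fx']*q[0]/q[2],c['cy']+c['fy']*q[1]/q[2]
def tri(c1,p1,c2,p2):
    o1,d1=ray(c1,*p1);o2,d2=ray(c2,*p2)
    s=np.linalg.lstsq(np.c_[d1,-d2],o2-o1,rcond=None)[0]
    a,b=o1+s[0]*d1,o2+s[1]*d2
    return (a+b)/2,np.linalg.norm(a-b)
E
python3 - <<'E'
from h import *
for n in ['scene','top']:
    c,im=grab(n,n+'0.png'); print(n,c)
print(env.state())
E
```

```text
pics
scene {'fx': 386.06242907894284, 'fy': 386.06242907894284, 'cx': 322.91149661725854, 'cy': 199.26075201258237, 'xyz': array([ 948.60725428, -546.49018158,  707.9456406 ]), 'rotation': array([-2.20716273, -0.72518596,  0.30143031])}
top {'fx': 457.35007809084414, 'fy': 457.35007809084414, 'cx': 321.059838090398, 'cy': 200.56714704294785, 'xyz': array([ 522.17940534,  -17.07671471, 1381.73680891]), 'rotation': array([-2.2060185 ,  2.19881729, -0.04627727])}
{'t': 0.1, 'joint_pos': array([-1.16976076e+00,  1.16448733e-01,  1.44218125e+00, -1.21764443e-05,
        1.58399536e+00, -3.78032464e-02]), 'qvel': array([-0.00147389, -0.00072955, -0.00269786,  0.00045218, -0.00067666,
        0.0003313 ]), 'tau': array([ 2.83651680e-03, -7.33662415e+01, -6.33788753e+01,  1.79809040e-04,
        5.28928082e-03, -1.72947182e-05]), 'eef_pos': array([ 286.73015235, -610.9135347 ,  247.63944887]), 'tool_rot': array([-3.06528062e+00, -6.83587593e-01,  3.11701725e-04]), 'ft_force': array([-0.8011622 , -0.04228384,  0.17307235]), 'torque': array([0.02143719, 0.00428478, 0.0397148 ]), 'grip_force': 0.0, 'grip_width': 1.0007928604854397}
```

View pics/top0.png

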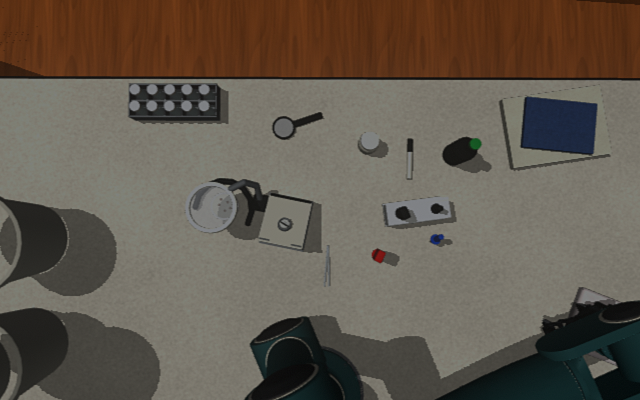

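View pics/scene0.png

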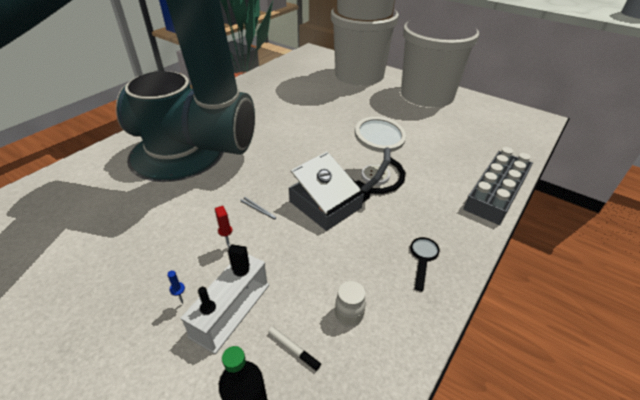

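The top view shows the cover at (286,222) with its lock at (285,224). The stand is at (419,211).

Candidates for the driver:
- black block handle at (403,213) top, (239,260) scene: the driver
- thin black handle at (437,209) top, (206,300) scene: the needle
- red at (378,256): look-alike
- blue at (437,240): look-alike

I choose the black block and check it in a close crop.

```bash
python3 - <<'E'
import cv2, numpy as np
t=cv2.imread('pics/top0.png');s=cv2.imread('pics/scene0.png')
f=lambda im,x,y,w,h,k:cv2.resize(im[y:y+h,x:x+w],None,fx=k,fy=k,interpolation=cv2.INTER_CUBIC)
a=np.hstack([f(t,375,185,90,70,4.4),f(t,250,185,90,70,4.4)])
b=np.hstack([f(s,175,235,100,70,3.96)[:,:396],f(s,280,140,100,70,3.96)[:,:396]])
cv2.imwrite('pics/c1.png',np.vstack([a[:,:792],b]))
E
```

```text
(no output)
```

View pics/c1.png

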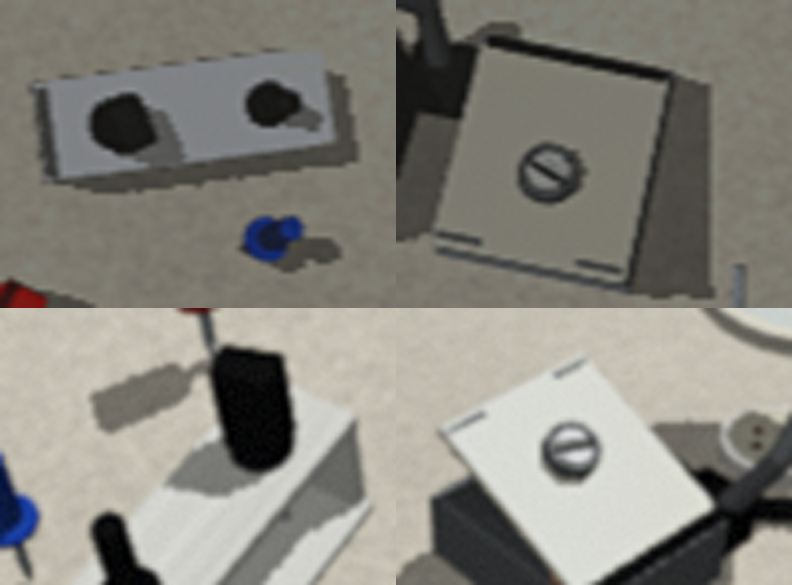

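The crop confirms the black block with a flange as the driver. The cover's corners, hinge and lock are all visible, so I measure now.

```bash
python3 - <<'E'
from h import *
ct=env.calibration('top');cs=env.calibration('scene')
T=lambda x,y:(375+x/4.4,185+y/4.4); T2=lambda x,y:(250+(x-396)/4.4,185+y/4.4)
S=lambda x,y:(175+x/3.96,235+(y-308)/3.96); S2=lambda x,y:(280+(x-396)/3.96,140+(y-308)/3.96)
hl=onz(ct,*T2(487,42),58);hr=onz(ct,*T2(670,80),58);print('hinge top',hl,hr,np.linalg.norm(hl-hr))
hr2=onz(cs,*S2(583,590),58);hl2=onz(cs,*S2(716,508),58);print('hinge scene',hl2,hr2)
lk=tri(ct,T2(549,172),cs,S2(571,450));print('lock',lk)
fl=tri(ct,T2(435,240),cs,S2(583,357));fr=tri(ct,T2(628,284),cs,S2(443,432));print('front',fl,fr,np.linalg.norm(fl[0]-fr[0]))
print('plate corners',[onz(ct,*T(*p),78).round(0) for p in [(45,83),(318,50),(338,145),(58,180)]])
# driver: handle top centre z=78+66 ; from both views
print('driver top',tri(ct,T(116,123),cs,S(250,362)), onz(cs,*S(248,360),144))
print('flange',onz(ct,*T(133,125),84),onz(cs,*S(260,455),84))
print('needle',onz(ct,*T(270,105),78))
print(R.from_rotvec(env.state()['tool_rot']).as_matrix().round(3))
E
```

```text
hinge top [591.8575124  126.07817349  58.        ] [567.21810685   5.47651063  58.        ] 123.09289739492976
hinge scene [591.89058762 129.69898544  58.        ] [567.32581896  14.51729529  58.        ]
lock (array([507.54663805,  82.25142938,  95.91288188]), np.float64(1.5152987467597634))
front (array([465.26582881, 153.03314625, 110.64644634]), np.float64(2.8714901217455706)) (array([439.42127998,  32.75892074, 109.17587378]), np.float64(6.891195898168756)) 123.02842195356872
plate corners [array([ 565., -203.,   78.]), array([ 587., -380.,   78.]), array([ 526., -393.,   78.]), array([ 502., -211.,   78.])]
driver top (array([ 537.52920142, -239.91343099,  136.03336618]), np.float64(3.476926632557217)) [ 540.25512548 -244.97567435  144.        ]
flange [ 538.1654737  -258.85588905   84.        ] [ 546.47437303 -253.75212839   84.        ]
needle [ 551.49012163 -348.88029792   78.        ]
[[ 0.905  0.425 -0.   ]
 [ 0.425 -0.905  0.001]
 [ 0.    -0.001 -1.   ]]
```

```bash
python3 -m pendant '[0.438,-0.528,0.03,0,0,0,1, 0.438,-0.528,0.03,0,0,0,1, 0.438,-0.528,0.03,0,0,0,1, 0.438,-0.528,0.03,0,0,0,1, 0.438,-0.528,0.03,0,0,0,1, 0.438,-0.528,0.03,0,0,0,1, 0.438,-0.528,0.03,0,0,0,1, 0.438,-0.528,0.03,0,0,0,1, 0.438,-0.528,0.03,0,0,0,1, 0.438,-0.528,0.03,0,0,0,1, 0.438,-0.528,0.03,0,0,0,1, 0.438,-0.528,0.03,0,0,0,1, 0.438,-0.528,0.03,0,0,0,1, 0.438,-0.528,0.03,0,0,0,1, 0.438,-0.528,0.113,0,0,0,1, 0.438,-0.528,0.113,0,0,0,1, 0.438,-0.528,0.113,0,0,0,1]'
```

```text
t: 2.22
eef_pos: [458.6, 52.3, 134.9]
tool_rot: [-3.066, -0.682, 0.003]
ft_force: [0.3, -0.7, 1.1]
grip_width: 0.001
grip_force: 0.0
```

```bash
python3 -m pendant '[0,0,0.015,0,0,0,1, 0,0,0.024,0,0,0,1, 0,0,0.032,0,0,0,1, 0,0,0.040,0,0,0,1, 0,0,0.047,0,0,0,1, 0,0,0.053,0,0,0,1, 0,0,0.057,0,0,0,1, 0,0,0.060,0,0,0,1, 0,0,0.060,0,0,0,1]'
```

```text
t: 3.35
eef_pos: [459.0, 53.0, 75.3]
tool_rot: [3.066, 0.684, 0.0]
ft_force: [0.3, 0.3, 0.4]
grip_width: 0.002
grip_force: 0.0
```

```bash
python3 - <<'E'
from h import *
c,im=grab('wrist','w0.png'); print(c['xyz'],env.state()['eef_pos'])
cs,s=grab('scene','s1.png')
cv2.imwrite('pics/m1.png',np.hstack([im[:,:,::-1][::1,120:520],cv2.resize(s[110:250,250:390,::-1],(400,400))]))
E
```

```text
[519.85773087  81.26201781 200.12234821] [458.99342317  52.99269595  75.34517582]
```

View pics/m1.png

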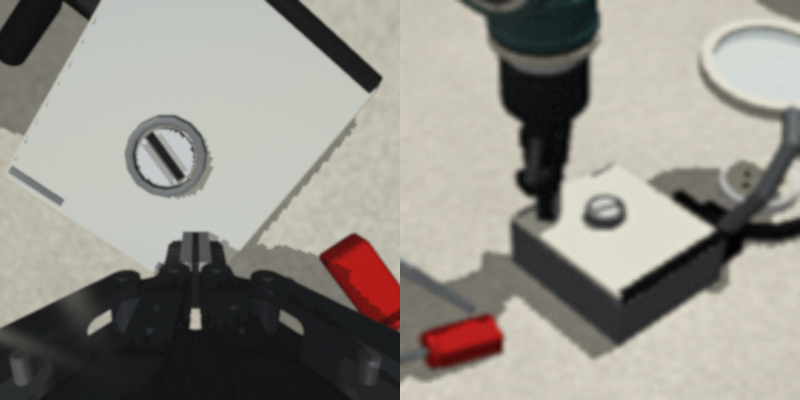

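The cover is down and nearly flat, with the fingertips at 58 mm. The lock head is in the wrist picture at about (286,155), with the slot from (266,132) to (304,180). The red look-alike has toppled; it is no part of the job, so I leave it. I press 2 mm more and measure the lock.

```bash
python3 -m pendant '[0,0,0.002,0,0,0,1, 0,0,0.003,0,0,0,1, 0,0,0.003,0,0,0,1]'; python3 - <<'E'
from h import *
c,im=grab('wrist','w1.png')
g=cv2.cvtColor(im,cv2.COLOR_RGB2GRAY)
a,b=onz(c,266,132,69),onz(c,304,180,69); print('slot',a,b,np.arctan2(*(a-b)[1::-1]),(a+b)/2)
print('centre',onz(c,286,155,69),'collar',[onz(c,*p,69).round(1) for p in [(245,155),(327,155),(286,115),(286,197)]])
# hinge right corner, white cover right edge & front-left mark: compute yaw
k=[onz(c,*p,58) for p in [(130,170),(216,0),(360,262),(490,95)]];print(np.round(k,1))
# slot: dark pixels within 12 px radius
yy,xx=np.mgrid[:400,:640]; m=(np.hypot(xx-286,yy-155)<24)&(g<70)
p=np.c_[xx[m],yy[m]].astype(float); print(len(p),p.mean(0)); w=np.array([onz(c,*q,69)[:2] for q in p]); print(w.mean(0)); _,_,v=np.linalg.svd(w-w.mean(0)); print(np.arctan2(v[0,1],v[0,0]),v[0])
E
python3 -m pendant '[0,0,-0.03,0,0,0,1, 0,0,-0.08,0,0,0,1, 0,0,-0.13,0,0,0,1, 0,0,-0.13,0,0,0,1]'
```

```text
t: 3.82
eef_pos: [459.3, 53.0, 74.5]
tool_rot: [3.066, 0.684, 0.001]
ft_force: [-15.6, -1.2, 28.6]
grip_width: -0.004
grip_force: 14.4
slot [506.14393903  98.7473195   69.        ] [493.44102121  74.26659336  69.        ] 1.0921475088799881 [499.79248012  86.50695643  69.        ]
centre [500.54628133  86.54905118  69.        ] collar [array([492.6, 103.5,  69. ]), array([508.5,  69.6,  69. ]), array([516.6,  93.6,  69. ]), array([482.3,  78.6,  69. ])]
[[458.8 154.9  58. ]
 [547.3 141.2  58. ]
 [462.4  26.7  58. ]
 [565.3  11.4  58. ]]
353 [284.01416431 156.38243626]
[499.55082147  87.06538627]
-2.0917804370149278 [-0.49773393 -0.86732977]
t: 4.38
eef_pos: [460.2, 53.1, 206.4]
tool_rot: [3.065, 0.684, 0.01]
ft_force: [0.5, -0.3, -0.8]
grip_width: -0.002
grip_force: 0.0
```

```bash
python3 -m pendant '[-0.117,0.307,-0.045,0,0,0,-1, -0.117,0.307,-0.045,0,0,0,-1, -0.117,0.307,-0.045,0,0,0,-1, -0.117,0.307,-0.045,0,0,0,-1, -0.117,0.307,-0.045,0,0,0,-1, -0.117,0.307,-0.045,0,0,0,-1, -0.117,0.307,-0.045,0,0,0,-1, -0.117,0.307,-0.045,0,0,0,-1, -0.117,0.307,-0.045,0,0,0,-1]'
python3 - <<'E'
from h import *
c,im=grab('wrist','w2.png');print(c['xyz'],env.state()['eef_pos'])
g=cv2.cvtColor(im,cv2.COLOR_RGB2GRAY)
cv2.imwrite('pics/w2b.png',cv2.convertScaleAbs(im[:,:,::-1],alpha=1.6,beta=30))
E
```

```text
t: 5.5
eef_pos: [483.6, -273.4, 247.2]
tool_rot: [-3.066, -0.686, -0.0]
ft_force: [0.4, -0.0, 0.1]
grip_width: 1.003
grip_force: 0.0
[ 544.40631359 -245.04249257  372.09514271] [ 483.60572653 -273.52311802  247.32213658]
```

View pics/w2b.png

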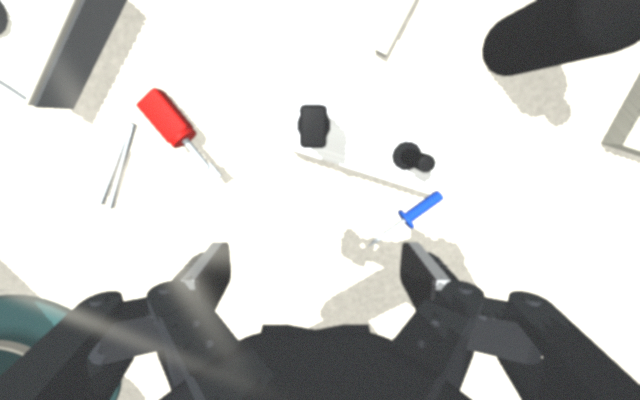

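The wrist view shows the driver handle, a black block with its flange behind, at (313,126). Its long side runs nearly up the image, along the tool's x. The needle is at (410,155) and the blue look-alike lies at (420,210).

```bash
cat > hm.py <<'E'
from h import *
def handle(c,im,u,v,z,thr=45):
    m=(im.max(2)<thr).astype(np.uint8); n,l,s,ce=cv2.connectedComponentsWithStats(m)
    k=l[v,u]; print('comp',s[k],ce[k]); mk=(l==k)
    for r in range(s[k][1],s[k][1]+s[k][3],3):
        x=np.where(mk[r])[0]; print(r,x.min(),x.max(),end=' | ')
    for col in range(s[k][0],s[k][0]+s[k][2],3):
        x=np.where(mk[:,col])[0]; print('c',col,x.min(),x.max(),end=' | ')
    print()
    return mk
E
python3 - <<'E'
from hm import *
im=cv2.imread('pics/w2.png')[:,:,::-1];c=env.calibration('wrist')
print(im[126,313],im[126,303],im[115,313],im[115,290])
mk=handle(c,im,313,126,144)
for z in (144,84):print(z,onz(c,313,126,z))
print(proj(c,[538,-248,144]),proj(c,[538,-248,84]))
E
```

```text
[31 33 34] [34 34 34] [36 36 37] [190 194 195]
comp [ 299  106   30   41 1037] [313.33751205 125.69238187]
106 304 321 | 109 302 324 | 112 302 325 | 115 301 325 | 118 300 327 | 121 299 328 | 124 299 328 | 127 299 328 | 130 300 327 | 133 301 326 | 136 302 325 | 139 302 324 | 142 302 324 | 145 303 323 | c 299 121 129 | c 302 108 144 | c 305 106 145 | c 308 106 145 | c 311 106 146 | c 314 106 146 | c 317 106 146 | c 320 106 146 | c 323 107 145 | c 326 116 133 | 
144 [ 539.65947228 -245.97120856  144.        ]
84 [ 538.41130123 -246.181335     84.        ]
(np.float64(314.45184153007807), np.float64(129.1236710004819)) (np.float64(314.4958158925737), np.float64(127.20087277128187))
```

```bash
python3 -m pendant '[0.062,-0.001,0.03,0,0,0,-1, 0.062,-0.001,0.05,0,0,0,-1, 0.062,-0.001,0.08,0,0,0,-1, 0.062,-0.001,0.11,0,0,0,-1, 0.062,-0.001,0.13,0,0,0,-1, 0.062,-0.001,0.135,0,0,0,-1, 0.062,-0.001,0.135,0,0,0,-1]' && python3 -m pendant '[0,0,0,0,0,0,1, 0,0,0,0,0,0,1, 0,0,0,0,0,0,1, 0,0,0,0,0,0,1, 0,0,0,0,0,0,1, 0,0,0,0,0,0,1, 0,0,0,0,0,0,1, 0,0,0,0,0,0,1]' 70
```

```text
t: 6.42
eef_pos: [539.4, -247.4, 112.9]
tool_rot: [3.066, 0.684, 0.001]
ft_force: [0.5, 0.2, 0.2]
grip_width: 1.003
grip_force: 0.0
t: 7.42
eef_pos: [539.3, -247.4, 112.7]
tool_rot: [3.066, 0.684, 0.001]
ft_force: [-0.5, 0.6, 5.5]
grip_width: 0.25
grip_force: 68.9
```

```bash
python3 -m pendant '[0,0,-0.01,0,0,0,1, 0,0,-0.03,0,0,0,1, 0,0,-0.07,0,0,0,1, 0,0,-0.11,0,0,0,1, 0,0,-0.15,0,0,0,1, 0,0,-0.15,0,0,0,1]' && python3 -m pendant '[0.035,-0.106,0,0,0,-0.02,1, 0.053,-0.160,0,0,0,-0.05,1, 0.071,-0.213,0,0,0,-0.08,1, 0.089,-0.266,0,0,0,-0.1,1, 0.106,-0.319,0,0,0,-0.1,1, 0.106,-0.319,0,0,0,-0.1,1, 0.106,-0.319,0,0,0,-0.1,1, 0.106,-0.319,0.03,0,0,-0.1,1, 0.106,-0.319,0.05,0,0,-0.1,1, 0.106,-0.319,0.068,0,0,-0.1,1, 0.106,-0.319,0.068,0,0,-0.1,1, 0.106,-0.319,0.068,0,0,-0.1,1]'
python3 - <<'E'
from h import *
c,im=grab('wrist','w3.png');s=env.state();print(c['xyz'],s['eef_pos'],s['tool_rot'])
ce=proj(c,[500,86.5,69]);p=s['eef_pos'];M=R.from_rotvec(s['tool_rot']).as_matrix()
t=p+M@[0,0,94.7];print(t,'tip',proj(c,t),'lock',ce)
b=im[:,:,::-1]
cv2.imwrite('pics/w3b.png',np.hstack([cv2.resize(b,(400,250)),np.zeros((250,0,3),np.uint8)]) if 0 else np.ascontiguousarray(cv2.resize(b[100:300,220:420],(600,600),interpolation=cv2.INTER_CUBIC)))
E
```

```text
t: 8.18
eef_pos: [539.9, -247.7, 267.2]
tool_rot: [3.063, 0.683, 0.007]
ft_force: [-0.0, 0.4, -2.5]
grip_width: 0.249
grip_force: 68.5
t: 9.68
eef_pos: [499.9, 86.3, 195.1]
tool_rot: [2.705, 1.597, 0.001]
ft_force: [0.1, 0.7, -1.5]
grip_width: 0.247
grip_force: 69.1
[532.21662218 144.93481659 319.96570441] [499.95123099  86.39040164 195.27620968] [2.70460129e+00 1.59742280e+00 1.69775377e-03]
[500.0621695   86.40386708 100.57627562] tip (np.float64(314.6404424603186), np.float64(205.49508343716818)) lock (np.float64(314.50497184090585), np.float64(195.37392333660873))
```

View pics/w3b.png

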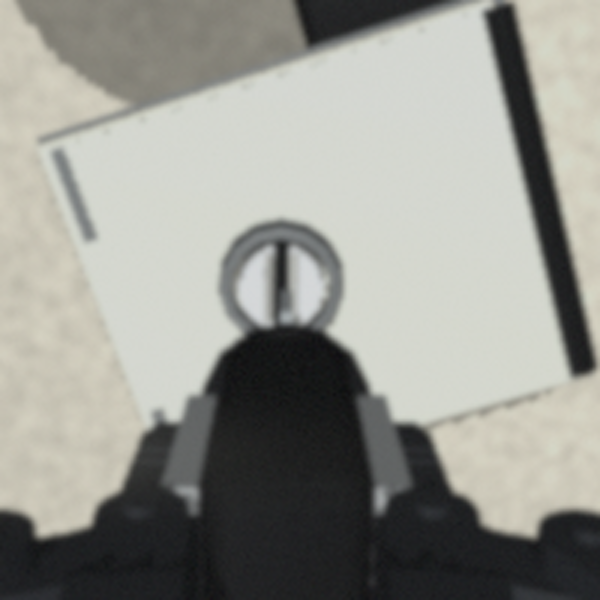

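The slot runs straight up the image at u≈313.7, in line with the blade at u≈315. I go down with a 0.5 mm correction.

```bash
python3 -m pendant '[0,-0.0005,0.015,0,0,0,1, 0,-0.0005,0.025,0,0,0,1, 0,-0.0005,0.030,0,0,0,1, 0,-0.0005,0.033,0,0,0,1, 0,-0.0005,0.035,0,0,0,1, 0,-0.0005,0.035,0,0,0,1]'; python3 -m pendant '[0,0,0.001,0,0,0,1, 0,0,0.002,0,0,0,1, 0,0,0.003,0,0,0,1, 0,0,0.003,0,0,0,1]'
```

```text
t: 10.48
eef_pos: [499.2, 86.7, 159.4]
tool_rot: [2.705, 1.598, 0.0]
ft_force: [0.4, 0.6, -2.0]
grip_width: 0.245
grip_force: 69.1
t: 10.98
eef_pos: [499.1, 86.7, 156.2]
tool_rot: [-2.705, -1.598, 0.0]
ft_force: [0.6, 0.2, -2.4]
grip_width: 0.256
grip_force: 69.1
```

```bash
python3 -m pendant '[0,0,0,0,0,0.02,1, 0,0,0,0,0,0.04,1, 0,0,0,0,0,0.06,1, 0,0,0,0,0,0.08,1, 0,0,0,0,0,0.1,1, 0,0,0,0,0,0.12,1, 0,0,0,0,0,0.14,1, 0,0,0,0,0,0.16,1, 0,0,0,0,0,0.18,1, 0,0,0,0,0,0.195,1, 0,0,0,0,0,0.195,1]' 100; python3 -c "
from h import *
s=env.state();print(s['torque'],s['joint_pos'][5])"
```

```text
t: 12.35
eef_pos: [499.1, 86.9, 156.3]
tool_rot: [-3.131, 0.247, 0.001]
ft_force: [-0.1, 1.9, -1.7]
grip_width: 0.247
grip_force: 99.0
[0.49594198 0.27818925 0.04530464] 1.8499136604289603
```

```bash
python3 -m pendant '[0,0,0,0,0,0.006,1, 0,0,0,0,0,0.012,1, 0,0,0,0,0,0.018,1, 0,0,0,0,0,0.018,1]'; python3 -c "
from h import *
s=env.state();print(s['torque'],s['joint_pos'][5])";  python3 -m pendant '[0,0,0,0,0,0.005,1, 0,0,0,0,0,0.010,1, 0,0,0,0,0,0.010,1]'; python3 -c "
from h import *
s=env.state();print(s['torque'],s['joint_pos'][5])"
```

```text
t: 12.85
eef_pos: [499.1, 86.8, 156.3]
tool_rot: [-3.113, 0.421, 0.0]
ft_force: [-0.8, 3.1, -1.4]
grip_width: 0.246
grip_force: 99.0
[0.62943244 0.27030168 0.03791543] 1.961351883001276
t: 13.22
eef_pos: [499.1, 86.8, 156.3]
tool_rot: [-3.098, 0.523, 0.0]
ft_force: [-1.5, 4.6, -2.3]
grip_width: 0.247
grip_force: 99.0
[0.78273014 0.33119775 0.0532718 ] 2.026715417093989
```

```bash
python3 -m pendant '[0,0,0,0,0,0.005,1, 0,0,0,0,0,0.010,1, 0,0,0,0,0,0.010,1]'; python3 -c "
from h import *
s=env.state();print(s['torque'],s['joint_pos'][5])";  python3 -m pendant '[0,0,0,0,0,0.005,1, 0,0,0,0,0,0.010,1, 0,0,0,0,0,0.010,1]'; python3 - <<'E'
from h import *
s=env.state();print(s['torque'],s['joint_pos'][5])
c,im=grab('wrist','w4.png')
cv2.imwrite('pics/w4b.png',cv2.resize(im[100:300,220:420,::-1],(600,600),interpolation=cv2.INTER_CUBIC))
E
```

```text
t: 13.6
eef_pos: [499.1, 86.7, 156.3]
tool_rot: [3.08, -0.62, -0.0]
ft_force: [-1.6, 4.8, -1.3]
grip_width: 0.246
grip_force: 99.0
[0.8796711  0.28695014 0.07165627] 2.0899101028925604
t: 13.98
eef_pos: [499.2, 86.7, 156.3]
tool_rot: [-3.059, 0.717, 0.0]
ft_force: [-1.0, 2.3, -2.3]
grip_width: 0.247
grip_force: 98.9
[0.88938853 0.25559981 0.15125956] 2.1527357776099665
```

View pics/w4b.png

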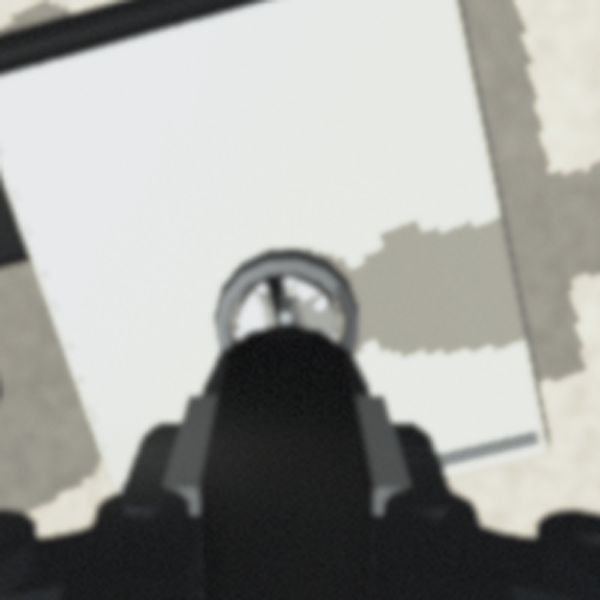

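The moment rose from 0.05 to 0.15 N m, and the slot now lies parallel to the cover's sides, so the lock is at its stop. I push slightly more, relieve the blade within its play, and lift out.

```bash
python3 -m pendant '[0,0,0,0,0,0.006,1, 0,0,0,0,0,0.006,1]'; python3 -c "
from h import *
s=env.state();print(s['torque'])";  python3 -m pendant '[0,0,0,0,0,-0.01,1, 0,0,0,0,0,-0.022,1, 0,0,0,0,0,-0.022,1, 0,0,-0.005,0,0,-0.022,1, 0,0,-0.015,0,0,-0.022,1, 0,0,-0.03,0,0,-0.022,1, 0,0,-0.06,0,0,-0.022,1, 0,0,-0.108,0,0,-0.022,1, 0,0,-0.108,0,0,-0.022,1]'; python3 - <<'E'
from h import *
s=env.state();p=s['eef_pos'];M=R.from_rotvec(s['tool_rot']).as_matrix()
print(s['torque'],M.round(3), M.T@(np.array([539.3,-247.4,263])-p))
yaw=np.arctan2(M[1,0],M[0,0]);print(yaw,'turn',-(0.439-yaw)/2/np.pi)
c,im=grab('top','t2.png')
E
```

```text
t: 14.28
eef_pos: [499.2, 86.7, 156.3]
tool_rot: [-3.045, 0.773, -0.0]
ft_force: [-0.6, 3.8, -2.7]
grip_width: 0.243
grip_force: 98.9
[0.96811091 0.09715013 0.22172163]
t: 15.4
eef_pos: [500.2, 86.7, 269.4]
tool_rot: [-3.089, 0.561, -0.01]
ft_force: [-0.1, 1.3, -2.0]
grip_width: 0.247
grip_force: 99.1
[-0.04523858  0.02849279 -0.03580259] [[ 0.936 -0.352  0.007]
 [-0.352 -0.936  0.001]
 [ 0.006 -0.003 -1.   ]] [154.13104962 298.97670809   6.42952165]
-0.3595501735406303 turn -0.12709320742588218
```

```bash
python3 -m pendant '[0.02,0.04,0,0,0,-0.02,1, 0.046,0.09,0,0,0,-0.045,1, 0.072,0.14,0,0,0,-0.07,1, 0.098,0.19,0,0,0,-0.1,1, 0.124,0.24,0,0,0,-0.127,1, 0.14,0.28,0,0,0,-0.127,1, 0.154,0.299,0,0,0,-0.127,1, 0.154,0.299,0,0,0,-0.127,1, 0.154,0.299,0,0,0,-0.127,1, 0.154,0.299,0,0,0,-0.127,1]'; python3 - <<'E'
from h import *
c,im=grab('wrist','w5.png');s=env.state();p=s['eef_pos'];M=R.from_rotvec(s['tool_rot']).as_matrix()
print(p,M.T@(np.array([539.3,-247.4,116])-p),np.arctan2(M[1,0],M[0,0]))
cv2.imwrite('pics/w5b.png',cv2.resize(im[80:330,195:445,::-1],(600,600),interpolation=cv2.INTER_CUBIC))
E
```

```text
t: 16.7
eef_pos: [538.3, -246.3, 264.4]
tool_rot: [-3.066, -0.686, -0.0]
ft_force: [0.5, 0.6, -0.7]
grip_width: 0.249
grip_force: 99.0
[ 538.34551707 -246.43587302  264.47308848] [  0.42040481   1.26028074 148.47334284] 0.4398706883473164
```

View pics/w5b.png

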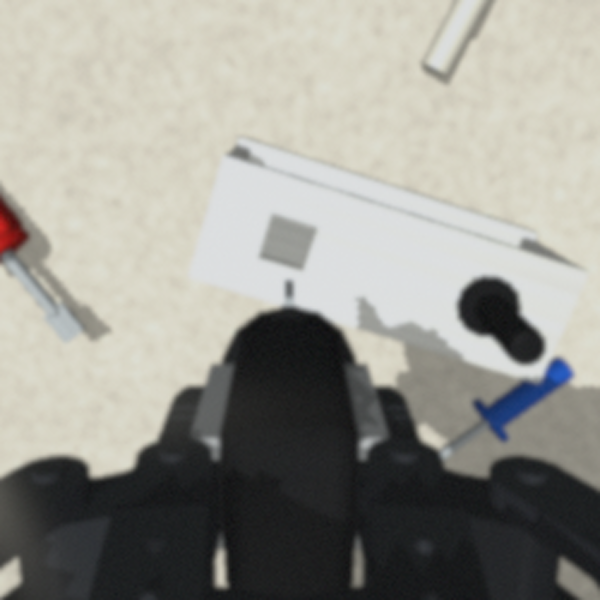

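The empty hole is visible at (315,180), and the blade is above it in line.

```bash
python3 -c "
from h import *
print(onz(env.calibration('wrist'),315,180.4,78))"
python3 -m pendant '[0.0005,0.001,0.03,0,0,0,1, 0.0005,0.001,0.06,0,0,0,1, 0.0005,0.001,0.075,0,0,0,1]'
```

```text
[ 540.24756783 -246.18581647   78.        ]
t: 17.12
eef_pos: [538.8, -247.3, 187.9]
tool_rot: [-3.065, -0.685, 0.002]
ft_force: [0.4, 0.4, -1.8]
grip_width: 0.243
grip_force: 99.0
```

```bash
python3 -m pendant '[0.001,0,0.01,0,0,0,1, 0.001,0,0.025,0,0,0,1, 0.001,0,0.04,0,0,0,1, 0.001,0,0.055,0,0,0,1, 0.001,0,0.065,0,0,0,1, 0.001,0,0.071,0,0,0,1, 0.001,0,0.073,0,0,0,1, 0.001,0,0.073,0,0,0,1]'
```

```text
t: 18.12
eef_pos: [540.1, -247.7, 116.6]
tool_rot: [3.066, 0.684, 0.0]
ft_force: [0.8, 0.1, -1.3]
grip_width: 0.245
grip_force: 99.0
```

```bash
python3 -m pendant '[0,0,0.002,0,0,0,1, 0,0,0.0035,0,0,0,1, 0,0,0.0035,0,0,0,1]'; python3 -m pendant '[0,0,0,0,0,0,0.3, 0,0,0,0,0,0,-0.2, 0,0,0,0,0,0,-1, 0,0,0,0,0,0,-1, 0,0,0,0,0,0,-1, 0,0,0,0,0,0,-1, 0,0,0,0,0,0,-1]' && python3 -m pendant '[0,0,-0.02,0,0,0,-1, 0,0,-0.06,0,0,0,-1, 0,0,-0.11,0,0,0,-1, 0,0,-0.14,0,0,0,-1, -0.06,0,-0.14,0,0,0,-1, -0.06,0,-0.14,0,0,0,-1]'
python3 - <<'E'
from h import *
c,im=grab('wrist','w6.png'); ct,t=grab('top','t3.png'); cs,s=grab('scene','s3.png')
print(env.state()['t'])
f=lambda im,x,y,w,h:cv2.resize(im[y:y+h,x:x+w,::-1],(400,290),interpolation=cv2.INTER_CUBIC)
cv2.imwrite('pics/f.png',np.vstack([np.hstack([f(im,200,50,240,174),f(s,175,235,100,72)]),np.hstack([f(t,250,185,90,65),f(s,280,140,100,72)])]))
handle(c,im,313,126,144) if 0 else None
E
```

```text
t: 18.5
eef_pos: [540.0, -247.6, 112.8]
tool_rot: [3.066, 0.684, 0.0]
ft_force: [0.9, -1.1, -1.8]
grip_width: 0.241
grip_force: 99.4
t: 19.38
eef_pos: [540.0, -247.6, 112.8]
tool_rot: [3.066, 0.684, 0.0]
ft_force: [-0.7, -0.8, -0.8]
grip_width: 1.0
grip_force: 0.0
t: 20.12
eef_pos: [483.8, -274.2, 255.1]
tool_rot: [3.065, 0.68, 0.002]
ft_force: [0.4, 0.7, 0.6]
grip_width: 0.997
grip_force: 0.0
20.275
```

View pics/f.png

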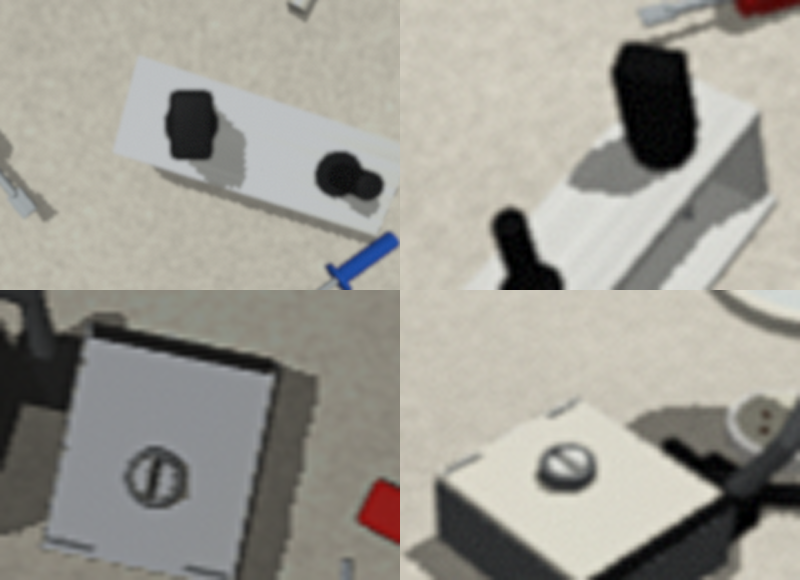

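The driver stands upright in its hole, flange down. The cover is shut, and the slot is at right angles to the hinge.

```bash
python3 -c "
from workcell import env
print(env.finish_job())"
```

```text
the job is handed in; nothing more can be done
None
```

I shut the cover, turned the lock clockwise to its stop, stood the driver back upright in its own hole and handed the job in at about 20 s. The red look-alike driver was found toppled after my first approach, possibly knocked by the arm, and I left it where it lay; the hand-in gave no verdict.

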